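# Seat the sprung gauge rod and hold it drawn out to the mark

### The arm

A 7-joint arm with a two-finger parallel gripper is mounted at the origin on a cart in front of the work surface, level with it; the furniture and walls round the work are solid. World frame = base frame: x ahead of the robot, y to its left, z up, the work surface at z = 0. Lengths are in mm, angles in rad, forces in N, time in s.
With the tool pointing down it reaches from about 400 to 850 mm from the base axis. Payload 6.9 kg.
Tool frame: the origin (TCP) lies at the very end of the fingers, on their centre line; the grasp point (between the pads) lies env.grasp_offset behind it (env.grasp_offset is the distance from the TCP to the grasp point, in mm); z points along the fingers, y is the line along which they close (so a half turn about z gives the same grasp; the last joint's range is limited). The gripper opens to 85 mm and grips with 20 to 120 N. Pads are 22 mm wide; open, the fingers measure 114 mm over their backs; the gripper's body (76 mm by 85 mm) begins 54 mm behind the grasp point. The pads swing forward as they close: fully open they stand 13 mm farther back than shut.
Start: joints at [1.317, 0.507, -0.238, 1.5, 0.126, 1.149, -0.155], TCP at [219.44, -585.199, 231.275] pointing down, gripper open.
Joint ranges: [-3.08, 3.08], [-0.24, 2.05], [-1.43, 1.35], [0, 2.5], [-1.52, 4.66], [0.17, 1.96], [-2.89, 2.89]. Speed limits (rad/s): [2.39, 2.39, 3.14, 3.14, 3.14, 3.14, 3.14].

### API

Orientations are given as a unit quaternion [w, x, y, z].
In Python, from workcell import env gives the robot as it stands. The module is installed in compiled form; this text tells all that it offers.
- The arm moves only by the shell command python3 -m creep 'ROWS' [FORCE]. ROWS is JSON, a list of rows, each a list of 7 numbers: the turn, a rotation vector about the tool's x, y, z in degrees, then the shift along the tool's x, y, z in m, then the opening, from -1 (shut) to 1 (fully open). A call has 1 to 12 rows; each row is the pose to reach, as a shift and turn from the pose commanded when the call began, along the tool's axes at that moment; what a row does not reach only later rows make up. A row lasts 1/12 s, in which the tool goes at most 41.7 mm and 7.16 degrees, less where a joint would pass 70% of its speed; a pose out of reach is approached as far as the arm can. A call with a gripper value outside its range is refused whole. The fingers move at their own pace and stop on an object; FORCE is the grip in N (left out, the last holds). Time passes only in rows, so rows that repeat a pose let the fingers close. It gives the time, the measured TCP pose, the force, the opening and the grip force at its end, in the units of the state.
- env.state(): the state, without advancing time (a new reading comes with each control period).
- env.snapshot(name): name is "side" or "top"; returns (picture, depth): 400x640x3 uint8, red, green, blue; 400x640 float32, mm along the optical axis (not along the pixel's ray), 0 where there is no reading.
- env.camera_model(name): a dict with "mtx" (3x3 intrinsics, pixels), "rvec" (rotation vector, rad) and "tvec" (3), from world to camera coordinates, as OpenCV has them. Camera axes: x right, y down, z forward; pixel columns grow to the right and rows downward; lengths in mm; the calibration is good to about 2 mm. A picture is of the moment at which its call begins. camera_model takes no time and is no camera call.
- env.hand_in(): hands the job in; it is judged then, once.
The state is a dict: "clock": time; "qpos": joint angles; "joint_vel": joint speeds; "tau": joint torques, N m; "eef_pos": TCP position; "eef_rot": TCP orientation; "ft_force": force on the tool from outside, world axes, zero at the start; "torque": the same for the moment, N m; "opening": finger opening in mm; "grasp_force": force on a finger pad.
Only numpy, scipy, OpenCV 4.12 (cv2) and the standard library are available. Lean on these libraries where they do the work, as an engineer would, in place of code of your own. Each camera call takes 0.05 s, during which the arm holds its last target. There are 200 camera calls.

### The job

Pick up the sprung telescoping rod, lay it fully down in the bench cradle with its thin rod lying in the fork, and let go of it. Then take its knob, draw the rod out against its spring until the pointer disc stands level with the fin of the rider on the rail, and finish while still holding it there. Do not shift the rider, and leave the timer, the round plate and the steel cup beside the cradle alone.

Things in the scene. Friction and masses are not known exactly. Their poses are not given: they have to be found in the camera images.
- gauge: loose sprung telescoping rod, 0.28 kg, lying level: 26 mm round steel barrel between two square grey end caps (38 x 38 x 8 mm), 110 mm long over the caps. Origin: midway along, at the underside of the caps (on which it stands); barrel axis 19 mm above along z. x runs along the barrel, thin rod and knob to -x; centre of mass about 20 mm to -x. Grip the barrel's middle from above.
- gauge_rod (a joint): how far the thin rod is drawn out of the barrel, 0 (home, at the start) to 0.10 m. The inner spring draws it back with 4 N at 0 plus 1 N for each 10 mm (12 N at 0.08), so it snaps home if released.
- pointer (a point): centre of the pointer disc (36 mm across, 4 mm thick, dark steel) on the thin 8 mm rod, at the barrel end of the knob; with the rod home it is 83 mm from the gauge's origin to -x, on the barrel's axis.
- waist (a point): centre of the knob's waist, to be gripped from above: 16 mm across, 29 mm long along the rod, between the pointer disc and a 28 mm end flange, so fingers cannot slip off when pulling. 17 mm beyond the pointer disc, moves with the rod. 50 mm over the bench when seated; the rail and rider's fin below it reach 26 mm.
- cradle: fixed aluminium cradle; origin on the bench under mid-seat, x along the seat. Gauge goes in with its x along the cradle's x, knob to -x. Pocket 119 x 44 mm (x -59 to +60), floor 31 mm high. Cheeks, 58 mm high, only beside the end caps (|x| 35 to 60 mm), barrel's middle open. At -x a fork, 65 mm high, 10 mm thick, 16 mm slot for the thin rod. Rear wall 53 mm high. See seat for the rail.
- seat (a point): middle of the seat floor, axes as the cradle: where the gauge's origin comes to lie (up to 4 mm to -x or 5 mm to +x). When the rod is pulled the front cap bears on the fork, which stands between cap and pointer disc. From the fork a rail, 24 mm wide and 12 mm high, runs on to -x under the rod, as far as -199 mm.
- mark (a point): top middle of the rider's fin on the rail: an upright steel fin 3 mm thick and 60 mm wide across the rail, its top 26 mm above the bench. It marks the length: 40 to 80 mm from the pointer's home place. Its axes are those of the cradle.
- timer: bench timer, white, 29 x 75 x 62 mm, standing; leave alone. Origin under its middle.
- plate: round agar plate, 65 mm across, 15 mm high; leave alone. Origin under its middle.
- cup: small open steel cup, the one to the right of the cradle (-y), 54 mm across, 36 mm high; leave alone. Origin under its middle.
Things that resemble listed ones, but are neither listed nor needed, are in the scene too. Several things have the shape of the gauge; the one meant has the colours described above.

How it is judged:
By the outcome, as a careful person would: the job done as asked, in the order asked, and still so for the second after the job is handed in, while the arm keeps its last pose, push and grip.
It also fails if it takes over 51 s, if anything falls off the work surface, if the arm or the gripper's body presses on something with over 40 N, if the wrist force passes 120 N, or if a joint passes its speed limit or range.

## Working session

There is one attempt and no reset: what is moved stays moved. The work goes in short steps, Python scripts to look and compute and a shell command to move; the robot and the scene stay as the last step left them, time stands still between calls to the robot, and variables do not carry over. Pictures are saved under pics/ and viewed, at most 10 in all, crops included, and the job is handed in when it is done.

```bash
mkdir -p pics; cat > h.py <<'E'
import numpy as np, cv2
from workcell import env
def snap(n,tag):
    p,d=env.snapshot(n); np.savez(f'{tag}.npz',p=p,d=d); cv2.imwrite(f'pics/{tag}.png',p[:,:,::-1]); return p,d
def cam(n):
    m=env.camera_model(n); R=cv2.Rodrigues(np.array(m['rvec'],float))[0]; return np.array(m['mtx'],float),R,np.array(m['tvec'],float).ravel()
def cloud(n,d):
    K,R,t=cam(n); v,u=np.mgrid[0:400,0:640]
    pc=np.stack([(u-K[0,2])/K[0,0]*d,(v-K[1,2])/K[1,1]*d,d],-1); w=(pc-t)@R; w[d==0]=np.nan; return w
def proj(n,P):
    K,R,t=cam(n); c=np.atleast_2d(P)@R.T+t; q=c@K.T; return q[:,:2]/q[:,2:]
E
python3 - <<'E'
from h import *
for n in('side','top'):
    p,d=snap(n,n+'0'); K,R,t=cam(n); print(n,K.round(1).tolist(),(-R.T@t).round(0),R[2].round(2))
s=env.state(); print(s['eef_pos'],s['eef_rot'],s['clock'],env.grasp_offset,s['opening'],s['ft_force'])
E
```

```text
side [[463.7, 0.0, 321.6], [0.0, 463.7, 200.6], [0.0, 0.0, 1.0]] [  538. -1648.  1009.] [ 0.01  0.88 -0.47]
top [[382.5, 0.0, 313.8], [0.0, 382.5, 198.4], [0.0, 0.0, 1.0]] [ 304.  169. 1299.] [ 0.21  0.02 -0.98]
[ 219.25379602 -584.80455918  230.53839194] [-7.71768661e-04  9.83947767e-01  1.78454958e-01 -1.57429097e-04] 0.1 18.700000000000003 85.46622314221146 [-0.03119102  0.15746526  0.58553254]
```

View pics/top0.png

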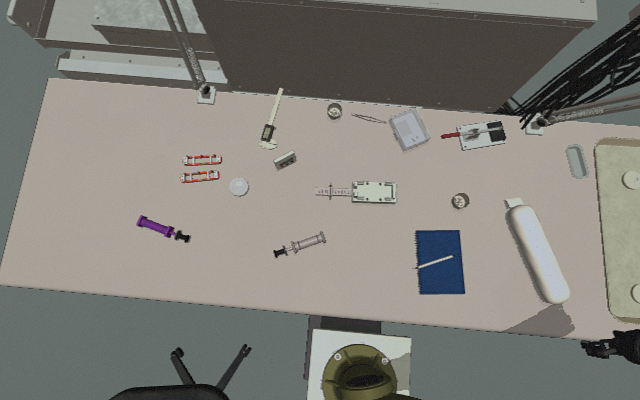

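View pics/side0.png

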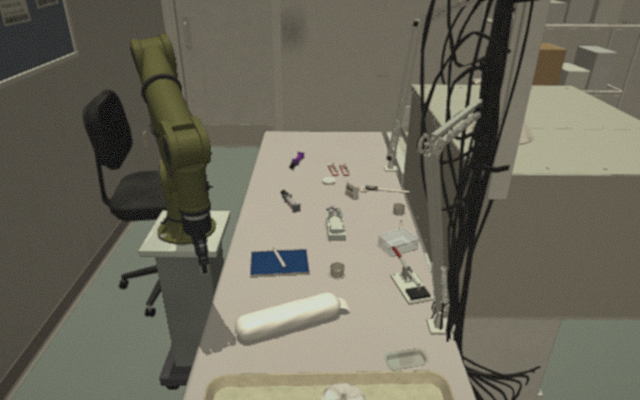

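The top view shows three gauge-like things: purple (163,230), red and white (201,160)/(200,177), and grey steel with a dark knob (300,246). The grey one fits the description. The cradle is at (374,192), its rail runs left, and the rider is near (331,191). I'll confirm this in a crop.

```bash
python3 - <<'E'
from h import *
p=np.load('top0.npz')['p'];d=np.load('top0.npz')['d']
c=p[165:270,260:410,::-1]; cv2.imwrite('pics/c1.png',cv2.resize(c,None,fx=5.3,fy=5.3,interpolation=cv2.INTER_CUBIC))
w=cloud('top',d)
for a,b in((246,300),(250,279),(238,325),(192,374),(191,331),(191,345),(185,440)): print(a,b,w[a,b].round(1))
np.set_printoptions(linewidth=250)
print('cradle z');print(w[176:208:1,314:402:3,2].round(0).astype(int))
s=np.load('side0.npz');ws=cloud('side',s['d'])
# gauge points from both clouds
for n,W in(('top',w),('side',ws)):
    m=(W[...,2]>8)&(W[...,2]<60)&(abs(W[...,0]-w[246,300,0])<70)&(abs(W[...,1]-w[246,300,1])<110)
    q=W[m]; print(n,m.sum(),q.min(0).round(),q.max(0).round(),q.mean(0).round(1),np.percentile(q[:,2],[50,90,98]).round(1))
E
```

```text
246 300 [406.5 225.2  34. ]
250 279 [387.9 293.6  24.6]
238 325 [443.7 144.8   1. ]
192 374 [611.1  -7.3  31.6]
191 331 [604.7 138.2  18.1]
191 345 [610.5  89.9  11.5]
185 440 [nan nan nan]
cradle z
[[                   2                    0                   -4                   -1                    2                    2                    0                   -7                   -1                    2                    2
                    -2                    0                   -2                    3                    2                    0                    0                    3                   -5                    0                    2
                     5                   -3                    0                    3                    0                    2                   -2                   -1]
 [                  -3                   -1                   -5                   -2                   -3                    0                   -4                   -1                    0                    3                    2
                     0         
[... 19002 characters left out ...]
            0                    0                    1                    1
                     3                    3                    1                    2                   -1                    1                    0                    3                    4                    0                   -3
                     4                    0                   -1                   -2                   -5                    1                   -2                    1]]
top 375 [342. 140.   8.] [462. 313.  45.] [413.1 221.8  29.7] [29.2 37.3 40.8]
side 181 [361. 133.   8.] [462. 311.  41.] [413.7 206.3  25.2] [26.5 34.9 38.9]<stdin>:7: RuntimeWarning: invalid value encountered in cast
```

View pics/c1.png

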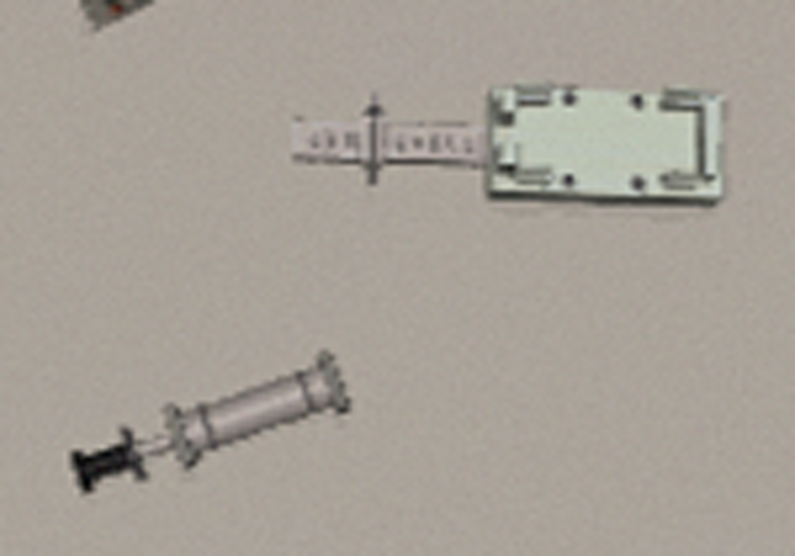

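The crop confirms it: steel barrel, grey square caps, dark knob at its left end near top pixel (281,252). Next I'll fit height models of the gauge and cradle to the depth from both cameras.

```bash
cat >> h.py <<'E'
from scipy.optimize import minimize
def hg(x,y,r=0):
    h=np.zeros_like(x); a=abs(y)
    def cyl(m,rad):
        s=m&(a<rad); h[s]=19+np.sqrt(rad**2-y[s]**2)
    cyl((x>-48)&(x<48),13); cyl((x<-54)&(x>-81),4); cyl((x<-81)&(x>-85),18); cyl((x<-85)&(x>-114.5),8); cyl((x<-114.5)&(x>-120),14)
    h[(abs(x)>47)&(abs(x)<55)&(a<19)]=38; return h
def hc(x,y):
    h=np.zeros_like(x); a=abs(y)
    h[(x<-69)&(x>-199)&(a<12)]=12; h[(x>-70)&(x<75)&(a<36)]=31
    h[(abs(x)>35)&(abs(x)<60)&(a>22)&(a<28)]=58; h[(x>60)&(x<66)&(a<22)]=53
    h[(x>-69)&(x<-59)&(a>8)&(a<22)]=65; return h
def fit(W,f,p0,R,xr=None):
    q=W.reshape(-1,3); q=q[~np.isnan(q[:,0])]; q=q[(np.hypot(q[:,0]-p0[0],q[:,1]-p0[1])<R)&(q[:,2]<80)]
    def loc(p): c,s=np.cos(p[2]),np.sin(p[2]); dx,dy=q[:,0]-p[0],q[:,1]-p[1]; return c*dx+s*dy,-s*dx+c*dy
    def cost(p): 
        p=np.array([p[0],p[1],p[2]/100]); return np.minimum(abs(q[:,2]-f(*loc(p))),15).mean()
    best=None
    for dx in(-8,0,8):
        for dy in(-8,0,8):
            x0=[p0[0]+dx,p0[1]+dy,p0[2]*100]
            r=minimize(cost,x0,method='Nelder-Mead',options=dict(initial_simplex=[x0]+[[x0[0]+6*(i==0),x0[1]+6*(i==1),x0[2]+6*(i==2)] for i in range(3)]))
            if best is None or r.fun<best.fun: best=r
    return np.array([best.x[0],best.x[1],np.degrees(best.x[2]/100)]),best.fun
E
python3 - <<'E'
from h import *
W={n:cloud(n,np.load(n+'0.npz')['d']) for n in('top','side')}
for n in W:
    print(n,'gauge',fit(W[n],hg,[420,205,-1.214],150))
    print(n,'cradle',fit(W[n],hc,[611,-7,-1.57],190))
# heights of gauge top and fork, each view
    q=W[n].reshape(-1,3); 
    b=q[np.hypot(q[:,0]-418,q[:,1]-205)<30]; print(' barrel top',np.nanpercentile(b[:,2],[50,90]))
# rider fin
    f=q[(abs(q[:,0]-607)<28)&(abs(q[:,1]-138)<45)&(q[:,2]>17)&(q[:,2]<30)]; print(' fin',len(f),f.mean(0),f.std(0))
p=np.load('top0.npz')['p'].astype(int).sum(2); np.set_printoptions(linewidth=200)
print(p[180:202,322:342])
print(proj('top',[[607,138,26],[607,0,26]]))
E
```

```text
top gauge (array([423.83351563, 201.57769768, -65.53735807]), np.float64(2.172541928076472))
top cradle (array([614.34044951,  -4.79534458, -86.73288815]), np.float64(2.4652530050826202))
 barrel top [23.86773474 33.26047876]
 fin 55 [605.19235503 145.10907884  21.50772872] [11.41665359 11.02143158  3.21691124]
side gauge (array([419.25178581, 205.99642786, -65.89862834]), np.float64(3.6274714065663836))
side cradle (array([613.23894747,  -6.20852967, -86.99045669]), np.float64(3.286120013947345))
 barrel top [20.78261518 32.71710079]
 fin 19 [606.47892309 134.62717832  23.13288659] [14.78613563  4.89358793  3.57696672]
[[483 479 481 485 489 491 487 480 482 489 495 487 481 478 483 492 484 486 487 489]
 [487 486 478 478 476 490 487 480 489 482 481 476 480 479 483 480 491 487 484 488]
 [485 487 485 489 478 488 491 492 437 468 485 491 488 482 484 488 487 494 487 484]
 [486 487 488 480 490 485 493 486 392 452 490 491 490 481 493 487 483 484 484 482]
 [485 480 487 487 487 480 499 491 382 440 489 484 484 496 480 484 495 486 483 495]
 [488 482 492 485 487 491 490 332 190 269 437 482 492 485
[... 713 characters left out ...]
48 508 465 295 452 420 478 527 510 506 500 496 499 499 502]
 [308 321 269 244 250 225 336 321 259 371 298 197 199 204 213 205 201 207 208 215]
 [466 473 482 504 507 482 364 258 236 277 437 470 494 481 470 474 471 471 477 476]
 [489 491 481 485 494 478 474 361 241 417 492 500 497 490 489 494 481 494 483 495]
 [489 487 491 477 488 486 507 364 241 437 497 482 490 491 478 491 492 496 495 488]
 [490 484 485 489 486 478 491 359 280 447 499 485 494 490 479 491 491 489 480 487]
 [493 480 487 480 493 493 479 470 487 493 492 489 486 484 488 494 481 493 487 483]
 [491 486 484 483 490 492 491 466 475 492 486 483 487 489 485 478 489 480 485 479]]
[[331.2015078  189.81779673]
 [371.54571136 193.3478731 ]]
```

```bash
cat >> h.py <<'E'
def T(p,L):
    a=np.radians(p[2]);L=np.atleast_2d(L).astype(float);c,s=np.cos(a),np.sin(a)
    return np.c_[p[0]+c*L[:,0]-s*L[:,1],p[1]+s*L[:,0]+c*L[:,1],L[:,2]]
def ray(n,u,v,z):
    K,R,t=cam(n); d=R.T@np.linalg.inv(K)@[u,v,1]; o=-R.T@t; return o+d*(z-o[2])/d[2]
def overlay(n,tag,box,f,sets):
    p=np.load(tag+'.npz')['p'][:,:,::-1]; x0,y0,x1,y1=box
    c=cv2.resize(np.ascontiguousarray(p[y0:y1,x0:x1]),None,fx=f,fy=f,interpolation=cv2.INTER_CUBIC)
    for pts,col in sets:
        q=((proj(n,pts)-[x0,y0]+.5)*f).astype(int); cv2.polylines(c,[q.reshape(-1,1,2)],False,col,1)
    return c
def rect(x0,x1,w,z): return [[x0,-w,z],[x1,-w,z],[x1,w,z],[x0,w,z],[x0,-w,z]]
E
python3 - <<'E'
from h import *
g=[423.8,201.6,-65.5]; c=[614,-5.2,-86.8]
S=[(T(g,rect(47,55,19,38)),(0,0,255)),(T(g,rect(-55,-47,19,38)),(0,0,255)),(T(g,rect(-85,-81,18,19)),(0,0,255)),(T(g,rect(-120,55,4,19)),(0,255,0)),
 (T(c,rect(-69,-59,8,65)),(255,0,0)),(T(c,rect(-60,60,22,58)),(255,0,0)),(T(c,rect(-199,-69,12,12)),(255,0,0))]
a=overlay('top','top0',(265,170,405,262),5.6,S); b=overlay('side','side0',(270,180,370,250),4,S)
cv2.imwrite('pics/o1.png',a); k=np.zeros((a.shape[0]+0,0,3),np.uint8)
cv2.imwrite('pics/o2.png',cv2.resize(b,None,fx=1.8,fy=1.8))
f=ray('top',330.15,190,26); print('fin',f,'cradle x',(f[:2]-c[:2])@[np.cos(np.radians(c[2])),np.sin(np.radians(c[2]))])
E
```

```text
fin [606.04092112 141.52646169  26.        ] cradle x -146.9419682970173
```

View pics/o1.png

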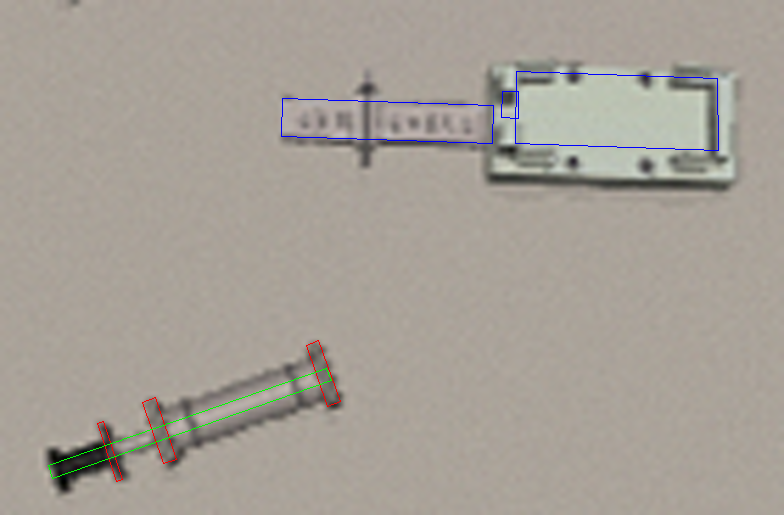

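View pics/o2.png

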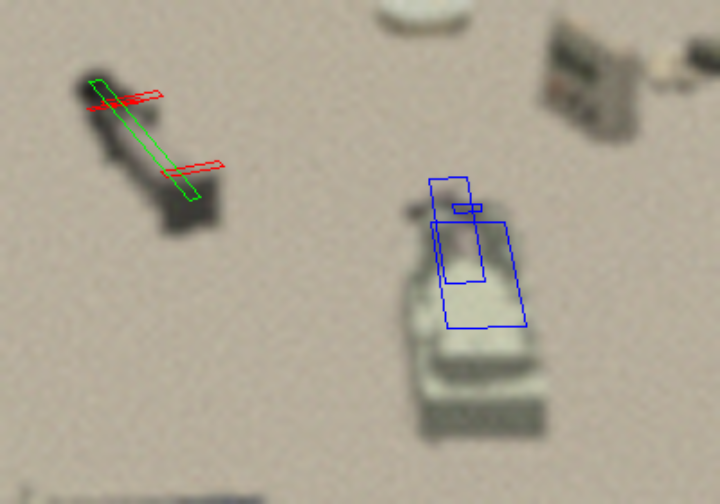

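The top overlay fits within about a pixel, but the side overlay is about 6 px off, so I'll check this before moving.

```bash
python3 - <<'E'
from h import *
print(env.camera_model('side'))
print(proj('side',[[424,202,19],[614,-5,31],[606,141,26]]))
z=np.load('side0.npz');p=z['p'].astype(int).sum(2);d=z['d'];w=cloud('side',d)
for n,b in(('g',(275,302,180,220)),('c',(315,350,198,245))):
    x0,x1,y0,y1=b; W=w[y0:y1,x0:x1]; m=W[...,2]>12; v,u=np.nonzero(m); print(n,'depthmask',u.min()+x0,u.max()+x0,v.min()+y0,v.max()+y0)
    P=p[y0:y1,x0:x1]; bg=np.median(P); m=abs(P-bg)>70; v,u=np.nonzero(m); print(n,'colormask',u.min()+x0,u.max()+x0,v.min()+y0,v.max()+y0,bg)
pts=[w[v,u] for v,u in((209,296),(200,290),(193,285))];print(np.round(pts,1))
E
```

```text
{'mtx': array([[463.68959136,   0.        , 321.5992984 ],
       [  0.        , 463.68959136, 200.56313194],
       [  0.        ,   0.        ,   1.        ]]), 'rvec': array([2.05932019e+00, 1.84845333e-03, 1.39425408e-02]), 'tvec': array([-556.63815532,  113.71843649, 1923.97192924])}
[[292.10511226 201.71816751]
 [335.59665325 223.17533346]
 [332.71397497 207.14954922]]
g depthmask 280 300 190 210
g colormask 280 300 189 212 509.0
c depthmask 326 345 206 239
c colormask 326 345 206 241 508.0
[[444.  144.9  13.2]
 [414.7 201.7  27.9]
 [387.8 268.8  28.8]]
```

The check resolves it: the side overlay agrees once the cap height is counted. Gauge is at about (424,201) heading -65.6°, cradle at (614,-5) heading -86.8°, and fin at cradle x ≈ -147, so the pull is about 64 mm. I'll move over the gauge.

```bash
cat >> h.py <<'E'
from scipy.spatial.transform import Rotation as Ro
def go(x,y,z,head):
    s=env.state(); w,a,b,c=s['eef_rot']; R=Ro.from_quat([a,b,c,w]); h=np.radians(head)
    G=Ro.from_matrix(np.array([[np.cos(h),np.sin(h),0],[np.sin(h),-np.cos(h),0],[0,0,-1]]))
    print('turn',(R.inv()*G).as_rotvec(degrees=True).round(1),'shift',(R.inv().apply(np.array([x,y,z])-s['eef_pos'])/1000).round(4),'from',np.round(s['eef_pos'],1),'q',np.round(s['qpos'],2))
E
python3 -c "
from h import *
go(480,-150,230,70); go(424,201,120,114.4)"
```

```text
turn [ -0.1  -0.  -49.4] shift [ 0.3968 -0.3155  0.001 ] from [ 219.3 -584.8  230.5] q [ 1.32  0.51 -0.24  1.5   0.13  1.15 -0.15]
turn [ -0.1  -0.1 -93.8] shift [ 0.4677 -0.6637  0.1116] from [ 219.3 -584.8  230.5] q [ 1.32  0.51 -0.24  1.5   0.13  1.15 -0.15]
```

```bash
python3 -m creep '[[0,0,-49,0.397,-0.315,0,1],[0,0,-49,0.397,-0.315,0,1],[0,0,-49,0.397,-0.315,0,1],[0,0,-49,0.397,-0.315,0,1],[0,0,-49,0.397,-0.315,0,1],[0,0,-49,0.397,-0.315,0,1],[0,0,-49,0.397,-0.315,0,1],[0,0,-49,0.397,-0.315,0,1],[0,0,-49,0.397,-0.315,0,1],[0,0,-49,0.397,-0.315,0,1],[0,0,-49,0.397,-0.315,0,1],[0,0,-49,0.397,-0.315,0,1]]' 60; python3 -c "
from h import *
go(424,201,110,114.4)"
```

```text
clock: 1.1
eef_pos: [477.4, -154.9, 231.2]
eef_rot: [-0.0, 0.821, 0.57, -0.0]
ft_force: [0.4, -0.2, -0.7]
opening: 85.3
grasp_force: 0.0
turn [ -0.    0.  -44.9] shift [ 0.3148 -0.1745  0.1212] from [ 477.4 -154.9  231.2] q [ 0.68  0.35 -0.58  1.81  0.22  1.04 -0.34]
```

```bash
python3 -m creep '[[0,0,-44.9,0.313,-0.172,0.121,1],[0,0,-44.9,0.313,-0.172,0.121,1],[0,0,-44.9,0.313,-0.172,0.121,1],[0,0,-44.9,0.313,-0.172,0.121,1],[0,0,-44.9,0.313,-0.172,0.121,1],[0,0,-44.9,0.313,-0.172,0.121,1],[0,0,-44.9,0.313,-0.172,0.121,1],[0,0,-44.9,0.313,-0.172,0.121,1],[0,0,-44.9,0.313,-0.172,0.121,1],[0,0,-44.9,0.313,-0.172,0.121,1],[0,0,-44.9,0.313,-0.172,0.121,1],[0,0,-44.9,0.313,-0.172,0.121,1]]'; python3 -c "
from h import *
go(424,201,5,114.4)"
```

```text
clock: 2.1
eef_pos: [424.9, 196.4, 110.0]
eef_rot: [-0.0, 0.541, 0.841, -0.001]
ft_force: [-0.4, 0.4, 0.4]
opening: 85.5
grasp_force: 0.0
turn [-0.1  0.   0.1] shift [0.0046 0.0013 0.105 ] from [424.9 196.4 110. ] q [ 0.02  0.49 -0.73  2.06  0.48  0.76 -0.58]
```

```bash
python3 -m creep '[[0,0,0,0.004,0.001,0,1],[0,0,0,0.004,0.001,0.03,1],[0,0,0,0.004,0.001,0.055,1],[0,0,0,0.004,0.001,0.08,1],[0,0,0,0.004,0.001,0.095,1],[0,0,0,0.004,0.001,0.105,1],[0,0,0,0.004,0.001,0.105,1]]' && python3 -m creep '[[0,0,0,0,0,0,-1],[0,0,0,0,0,0,-1],[0,0,0,0,0,0,-1],[0,0,0,0,0,0,-1],[0,0,0,0,0,0,-1],[0,0,0,0,0,0,-1],[0,0,0,0,0,0,-1],[0,0,0,0,0,0,-1],[0,0,0,0,0,0,-1],[0,0,0,0,0,0,-1]]' 60
```

```text
clock: 2.68
eef_pos: [424.4, 199.1, 4.1]
eef_rot: [-0.0, 0.542, 0.84, -0.001]
ft_force: [-0.3, -1.1, 0.2]
opening: 85.5
grasp_force: 0.0
clock: 3.52
eef_pos: [424.9, 200.8, 6.2]
eef_rot: [0.001, 0.541, 0.841, 0.0]
ft_force: [-0.8, -1.1, 9.6]
opening: 24.4
grasp_force: 58.4
```

Gripped. Now I'll lift and carry it to above the cradle.

```bash
python3 -m creep '[[0,0,0,0,0,-0.03,-1],[0,0,0,0,0,-0.06,-1],[0,0,0,0,0,-0.09,-1],[0,0,0,0,0,-0.12,-1],[0,0,0,0,0,-0.15,-1],[0,0,0,0,0,-0.15,-1],[0,0,0,0,0,-0.15,-1]]'; python3 -c "
from h import *
go(614,-5,150,93.2)"
```

```text
clock: 4.1
eef_pos: [425.1, 200.8, 156.6]
eef_rot: [0.001, 0.542, 0.841, 0.001]
ft_force: [-0.2, -1.3, -3.0]
opening: 23.9
grasp_force: 60.6
turn [ 0.2  0.  21.2] shift [-0.2655  0.0869  0.007 ] from [425.1 200.8 156.6] q [ 0.07  0.43 -0.79  2.    0.4   0.86 -0.52]
```

```bash
python3 -m creep '[[0,0,21.2,-0.265,0.087,0.007,-1],[0,0,21.2,-0.265,0.087,0.007,-1],[0,0,21.2,-0.265,0.087,0.007,-1],[0,0,21.2,-0.265,0.087,0.007,-1],[0,0,21.2,-0.265,0.087,0.007,-1],[0,0,21.2,-0.265,0.087,0.007,-1],[0,0,21.2,-0.265,0.087,0.007,-1],[0,0,21.2,-0.265,0.087,0.007,-1],[0,0,21.2,-0.265,0.087,0.007,-1],[0,0,21.2,-0.265,0.087,0.007,-1],[0,0,21.2,-0.265,0.087,0.007,-1],[0,0,21.2,-0.265,0.087,0.007,-1]]'; python3 - <<'E'
from h import *
go(614,-5,150,93.2)
for n in('top','side'): snap(n,n+'1')
a=cv2.imread('pics/top1.png')[130:250,290:430]; b=cv2.imread('pics/side1.png')[130:250,260:400]
cv2.imwrite('pics/v1.png',np.hstack([cv2.resize(x,None,fx=2.85,fy=2.85,interpolation=cv2.INTER_CUBIC) for x in(a,b)]))
E
```

```text
clock: 5.1
eef_pos: [612.5, -3.0, 148.0]
eef_rot: [-0.0, 0.686, 0.728, -0.0]
ft_force: [0.0, -0.0, -2.5]
opening: 24.2
grasp_force: 60.3
turn [-0.1 -0.   0.2] shift [-0.0021  0.0014 -0.002 ] from [612.5  -3.  148. ] q [ 0.34  0.62 -0.63  1.65  0.41  1.02 -0.36]
```

View pics/v1.png

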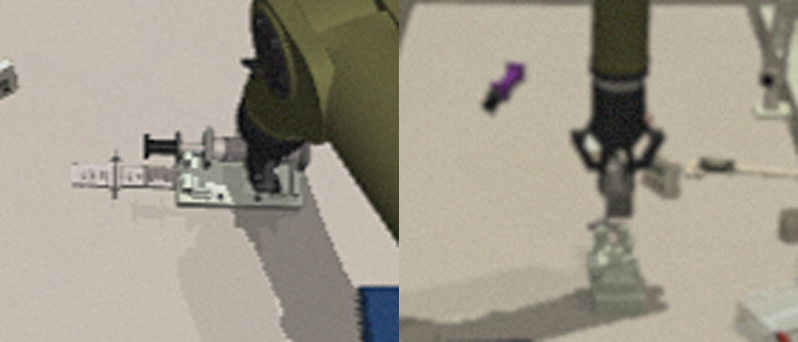

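The gauge hangs level in the hand over the cradle. In the top crop the disc is at (179,147) and the front cap at (208,145). I'll fit its pose in the hand.

```bash
python3 - <<'E'
from h import *
for n in('top','side'):
    w=cloud(n,np.load(n+'1.npz')['d']).reshape(-1,3); w=w[~np.isnan(w[:,0])]
    m=(w[:,2]>135)&(w[:,2]<195)&(w[:,1]>40)&(w[:,1]<135)&(abs(w[:,0]-612)<40); q=w[m]
    c=np.radians(-86.8); u=(q[:,0]-612.5)*np.cos(c)+(q[:,1]+3)*np.sin(c); v=-(q[:,0]-612.5)*np.sin(c)+(q[:,1]+3)*np.cos(c)
    print(n,len(q))
    for lo in range(-132,-36,4):
        k=(u>=lo)&(u<lo+4)
        if k.sum(): print(lo+2,k.sum(),'v',v[k].min().round(1),v[k].max().round(1),'z',q[k,2].min().round(0),q[k,2].max().round(0))
E
```

```text
top 161
-122 7 v -9.9 11.3 z 163.0 177.0
-118 11 v -13.5 10.2 z 161.0 177.0
-114 5 v -7.8 3.1 z 164.0 171.0
-110 6 v -6.9 4.7 z 161.0 169.0
-106 8 v -7.9 5.1 z 162.0 171.0
-102 5 v -7.2 5.3 z 164.0 170.0
-98 6 v -7.8 4.6 z 166.0 172.0
-94 9 v -7.4 5.3 z 164.0 168.0
-90 5 v -7.6 5.9 z 163.0 168.0
-86 18 v -17.4 14.8 z 154.0 181.0
-82 5 v -18.7 -0.6 z 162.0 167.0
-78 2 v -3.9 0.1 z 163.0 166.0
-74 2 v -3.3 0.2 z 163.0 164.0
-70 4 v -3.8 -0.2 z 162.0 167.0
-66 2 v -3.0 1.1 z 161.0 164.0
-62 2 v -2.2 0.4 z 162.0 164.0
-58 6 v -19.2 12.0 z 163.0 168.0
-54 24 v -20.4 14.7 z 146.0 183.0
-50 26 v -20.0 16.0 z 144.0 185.0
-46 7 v -9.6 9.4 z 168.0 175.0
-42 1 v -12.3 -12.3 z 167.0 167.0
side 25
-114 1 v 10.2 10.2 z 158.0 158.0
-86 1 v 11.5 11.5 z 164.0 164.0
-82 2 v -1.4 11.1 z 169.0 170.0
-78 5 v -1.7 6.8 z 166.0 176.0
-74 1 v 2.1 2.1 z 169.0 169.0
-58 1 v 8.8 8.8 z 172.0 172.0
-50 6 v -8.3 12.6 z 162.0 176.0
-46 7 v -4.5 11.8 z 163.0 178.0
-42 1 v 15.7 15.7 z 170.0 170.0
```

```bash
python3 -m creep '[[0,0,0,0,0,0.015,-1],[0,0,0,0,0,0.03,-1],[0,0,0,0,0,0.045,-1],[0,0,0,0,0,0.05,-1],[0,0,0,0,0,0.05,-1],[0,0,0,0,0,0.05,-1]]'; python3 -c "
from h import *
go(614.7,-6.8,85,93.2)"
```

```text
clock: 5.7
eef_pos: [613.5, -4.1, 98.7]
eef_rot: [0.0, 0.687, 0.727, 0.0]
ft_force: [-0.3, -0.3, -1.9]
opening: 24.1
grasp_force: 60.4
turn [ 0.  -0.   0.1] shift [-0.0028  0.0011  0.0137] from [613.5  -4.1  98.7] q [ 0.33  0.67 -0.6   1.7   0.46  0.92 -0.4 ]
```

```bash
python3 -m creep '[[0,0,0,-0.0028,0.001,0.005,-1],[0,0,0,-0.0028,0.001,0.013,-1],[0,0,0,-0.0028,0.001,0.013,-1],[0,0,0,-0.0028,0.001,0.013,-1]]'; python3 -c "
from h import *
go(614.7,-6.8,37,93.2)"; python3 - <<'E'
from h import *
p,d=snap('top','top2'); cv2.imwrite('pics/v2.png',cv2.resize(p[150:230,310:420,::-1],None,fx=7,fy=7,interpolation=cv2.INTER_CUBIC))
E
```

```text
clock: 6.03
eef_pos: [614.2, -7.4, 84.9]
eef_rot: [-0.0, 0.687, 0.727, -0.0]
ft_force: [-0.2, 0.7, -2.3]
opening: 24.0
grasp_force: 60.4
turn [-0.1  0.   0. ] shift [0.0006 0.0006 0.0479] from [614.2  -7.4  84.9] q [ 0.33  0.69 -0.59  1.71  0.47  0.89 -0.41]
```

View pics/v2.png

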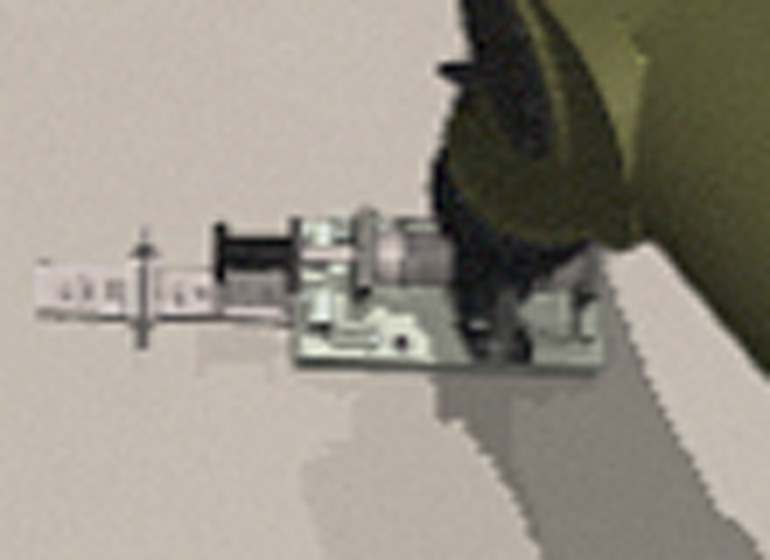

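The fork at crop (305–335, 285) lies between the disc (297) and the front cap (362), and the rod is over the slot. I'll descend.

```bash
python3 -m creep '[[0,0,0,0.0005,0.0005,0.006,-1],[0,0,0,0.0005,0.0005,0.012,-1],[0,0,0,0.0005,0.0005,0.018,-1],[0,0,0,0.0005,0.0005,0.024,-1],[0,0,0,0.0005,0.0005,0.024,-1]]'; python3 -m creep '[[0,0,0,0,0,0.005,-1],[0,0,0,0,0,0.01,-1],[0,0,0,0,0,0.015,-1],[0,0,0,0,0,0.018,-1],[0,0,0,0,0,0.018,-1]]';  python3 -c "
from h import *
go(614.7,-6.8,37,93.2)"
```

```text
clock: 6.5
eef_pos: [614.0, -6.8, 59.6]
eef_rot: [-0.001, 0.687, 0.727, -0.001]
ft_force: [-1.8, -0.4, -2.7]
opening: 23.9
grasp_force: 60.4
clock: 6.92
eef_pos: [614.5, -6.8, 42.4]
eef_rot: [-0.0, 0.687, 0.727, -0.0]
ft_force: [-0.9, -0.2, -3.3]
opening: 24.1
grasp_force: 60.4
turn [-0.1 -0.   0.1] shift [-0.      0.0002  0.0054] from [614.5  -6.8  42.4] q [ 0.3   0.74 -0.56  1.74  0.51  0.81 -0.44]
```

No contact and it has gone in below the cheeks. Last few millimetres now.

```bash
python3 -m creep '[[0,0,0,0,0,0.002,-1],[0,0,0,0,0,0.004,-1],[0,0,0,0,0,0.006,-1],[0,0,0,0,0,0.006,-1]]'
```

```text
clock: 7.25
eef_pos: [615.1, -6.7, 37.4]
eef_rot: [0.0, 0.687, 0.727, 0.0]
ft_force: [-0.1, -0.1, -2.6]
opening: 23.8
grasp_force: 60.6
```

```bash
python3 -m creep '[[0,0,0,0,0,0.001,-1],[0,0,0,0,0,0.002,-1],[0,0,0,0,0,0.002,-1]]'
```

```text
clock: 7.5
eef_pos: [615.2, -6.7, 37.2]
eef_rot: [0.001, 0.687, 0.727, 0.0]
ft_force: [-4.8, -1.5, 14.3]
opening: 24.2
grasp_force: 62.3
```

Bench-side contact came at the expected height (37.2). I'll release, rise and look.

```bash
python3 -m creep '[[0,0,0,0,0,-0.001,0],[0,0,0,0,0,-0.001,0.2],[0,0,0,0,0,-0.001,0.2],[0,0,0,0,0,-0.001,0.2],[0,0,0,0,0,-0.001,0.2],[0,0,0,0,0,-0.03,0.2],[0,0,0,0,0,-0.06,0.2],[0,0,0,0,0,-0.09,0.2],[0,0,0,0,0,-0.12,0.2],[0,0,0,0,0,-0.12,0.2]]';python3 -m creep '[[0,0,0,0,-0.04,0,0.2],[0,0,0,0,-0.08,0,0.2],[0,0,0,0,-0.12,0,0.2],[0,0,0,0,-0.16,0,0.2],[0,0,0,0,-0.18,0,0.2],[0,0,0,0,-0.18,0,0.2]]'; python3 - <<'E'
from h import *
print(env.state()['eef_pos'],env.state()['opening'])
a,d=snap('top','top3'); b,_=snap('side','side3')
w=cloud('top',d)
a=a[150:240,310:420,::-1];b=b[180:250,290:375,::-1]
cv2.imwrite('pics/v3.png',np.hstack([cv2.resize(x,(395,323),interpolation=cv2.INTER_CUBIC) for x in(a,b)]))
E
```

```text
clock: 8.33
eef_pos: [618.0, -5.7, 161.2]
eef_rot: [0.003, 0.687, 0.727, 0.003]
ft_force: [1.4, 0.8, 0.4]
opening: 50.9
grasp_force: 0.0
clock: 8.83
eef_pos: [430.2, -17.8, 155.0]
eef_rot: [-0.001, 0.687, 0.727, -0.002]
ft_force: [-0.4, -0.4, -0.7]
opening: 51.6
grasp_force: 0.0
[430.18634303 -17.75138415 154.98817124] 51.56941876173978
```

View pics/v3.png

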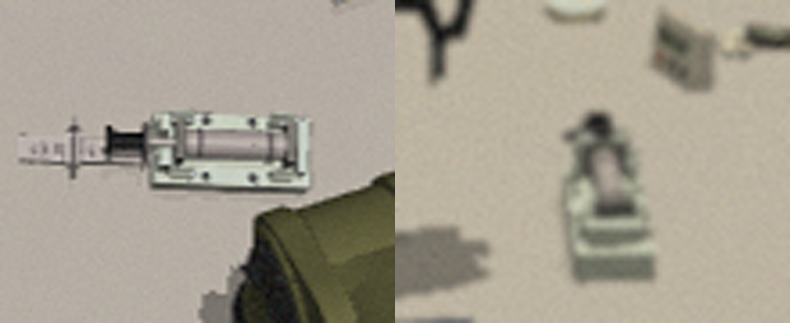

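The rod lies in the fork with the caps in the pocket. The knob is at top-crop (127,140), the fin at (73,145). I'll measure the seated pose, the waist and the fin.

```bash
python3 - <<'E'
from h import *
def cy(x,y):
    h=hc(x,y); b=hg(x-0,y)
    return np.where(b>0,b+31,h)
for n in('top','side'):
    d=np.load(n+'3.npz')['d']; w=cloud(n,d); q=w.reshape(-1,3); 
    ww=q.copy(); ww[~(ww[:,1]>30)]=np.nan if False else ww[~(ww[:,1]>30)]
    print(n,'combined gauge+cradle',fit(w,cy,[614,-5,-1.514],150))
    k=q[(q[:,2]>40)&(q[:,2]<75)&(q[:,1]>66)&(q[:,1]<130)&(abs(q[:,0]-610)<40)]
    print(' knob',len(k),k.min(0).round(1),k.max(0).round(1),k.mean(0).round(1),'ztop waist',np.percentile(k[(k[:,1]>87)&(k[:,1]<105)][:,2],[50,90]).round(1))
p=np.load('top3.npz')['p'].astype(int).sum(2); np.set_printoptions(linewidth=220)
print(p[180:200,326:358])
for z,pts in((50,[[-83,0],[-100,0]]),(26,[[-147,0]])): print(proj('top',T([614.3,-5,-86.8],[[a,b,z] for a,b in pts])))
E
```

```text
top combined gauge+cradle (array([614.4163781 ,  -5.91395642, -86.39931145]), np.float64(2.973128321732337))
 knob 87 [592.   66.1  40.9] [630.2 114.1  70.5] [607.4  90.9  56.3] ztop waist [56.1 58.7]
side combined gauge+cradle (array([612.84710881,  -5.67499625, -86.72734966]), np.float64(3.9980455382483897))
 knob 30 [592.7  66.6  49.7] [618.8 116.   67.6] [606.1  90.1  58. ] ztop waist [57.2 62.1]
[[516 514 519 519 516 518 519 513 518 512 520 513 510 516 522 504 519 512 506 518 513 514 519 512 525 522 511 512 513 516 512 522]
 [504 520 510 522 509 514 514 520 512 522 514 525 518 520 517 512 518 518 510 518 517 516 514 508 525 528 485 496 488 465 472 376]
 [510 512 518 511 469 493 520 515 523 519 511 514 513 518 517 514 526 517 522 520 518 521 528 519 520 531 413 544 544 582 632 466]
 [521 517 518 522 420 477 524 510 517 511 521 520 517 525 522 520 512 521 525 517 526 517 523 522 517 474 362 456 433 561 625 477]
 [514 520 529 518 415 467 518 523 515 511 525 528 526 517 505 527 522 517 516 519 530 523 520 454 287 383 366 303 387 574 625 402]
 [516 525 520 351 200 277 458 521 518 509
[... 1313 characters left out ...]
8 228 225 243 242 238 272 276 278 310 310 366 392 310 282 328 395 346 504 608 617 521]
 [535 508 391 268 246 296 453 507 525 518 506 506 502 499 497 498 503 447 419 417 408 422 427 321 399 346 375 344 230 176 140 328]
 [523 502 504 367 258 438 515 528 532 523 531 529 503 489 489 488 491 492 503 479 498 491 496 393 488 422 400 382 294 264 203 345]
 [509 524 529 380 253 461 531 520 522 524 510 511 494 481 492 505 512 513 518 497 485 483 494 511 524 411 382 553 547 518 369 415]
 [518 519 513 387 282 469 521 513 517 519 521 521 496 490 511 525 517 519 525 519 520 528 486 510 525 407 380 541 603 592 595 453]]
[[349.44744062 188.97215593]
 [344.37829289 188.80523548]]
[[330.07998119 189.97862631]]
```

```bash
python3 - <<'E'
from h import *
c=np.array([614.2,-5.2,-86.8]);a=np.radians(c[2]);ux=np.array([np.cos(a),np.sin(a)]);uy=np.array([-ux[1],ux[0]])
for nm,u,v,z in(('disc',350.0,189,50),('fin',330.03,190.5,26)):
    r=ray('top',u,v,z)[:2]; print(nm,r.round(1),'local',((r-c[:2])@ux).round(1),((r-c[:2])@uy).round(1))
w=ray('top',350.0,189,50)[:2]-19*ux; print('grip target',w)
go(w[0],w[1],155,93.2); go(w[0],w[1],36,93.2)
E
```

```text
disc [609.7  76. ] local -81.3 0.1
fin [604.3 141.8] local -147.3 -1.7
grip target [608.67646141  94.98865551]
turn [0.1 0.  0. ] shift [0.1022 0.1794 0.0007] from [435.4 -17.2 155.6] q [ 0.51  0.36 -0.7   2.08  0.33  0.8  -0.34]
turn [0.1 0.  0. ] shift [0.1023 0.1792 0.1197] from [435.4 -17.2 155.6] q [ 0.51  0.36 -0.7   2.08  0.33  0.8  -0.34]
```

The pull is 66 mm (disc at local -81.3, fin at -147.3), which is within the stated 40–80. I'll move over the waist.

```bash
python3 -m creep '[[0,0,0,0.03,0.04,0,0.2],[0,0,0,0.05,0.08,0,0.2],[0,0,0,0.07,0.12,0,0.2],[0,0,0,0.09,0.15,0,0.2],[0,0,0,0.102,0.179,0,0.2],[0,0,0,0.102,0.179,0,0.2],[0,0,0,0.102,0.179,0,0.2],[0,0,0,0.102,0.179,0,0.2]]'; python3 -c "
from h import *
go(608.7,95,34,93.2)"
```

```text
clock: 9.6
eef_pos: [608.3, 95.4, 154.2]
eef_rot: [-0.001, 0.687, 0.727, -0.0]
ft_force: [-0.8, -0.1, 0.1]
opening: 50.8
grasp_force: 0.0
turn [-0.1 -0.   0.1] shift [-0.0004  0.0005  0.1202] from [608.3  95.4 154.2] q [ 0.19  0.62 -0.64  1.63  0.41  1.04 -0.52]
```

```bash
python3 -m creep '[[0,0,0,0,0,0.03,0.2],[0,0,0,0,0,0.055,0.2],[0,0,0,0,0,0.075,0.2],[0,0,0,0,0,0.095,0.2],[0,0,0,0,0,0.11,0.2],[0,0,0,0,0,0.12,0.2],[0,0,0,0,0,0.12,0.2],[0,0,0,0,0,0.12,0.2],[0,0,0,0,0,0.12,0.2]]'; python3 -c "
from h import *
go(608.7,95,34,93.2)"
```

```text
clock: 10.35
eef_pos: [608.8, 95.1, 36.5]
eef_rot: [0.0, 0.687, 0.727, 0.001]
ft_force: [-0.3, -0.3, 1.0]
opening: 51.3
grasp_force: 0.0
turn [ 0.1 -0.   0. ] shift [-0.0001 -0.0001  0.0025] from [608.8  95.1  36.5] q [ 0.14  0.75 -0.56  1.74  0.53  0.8  -0.62]
```

```bash
python3 -m creep '[[0,0,0,0,0,0.001,-1],[0,0,0,0,0,0.001,-1],[0,0,0,0,0,0.001,-1],[0,0,0,0,0,0.001,-1],[0,0,0,0,0,0.001,-1],[0,0,0,0,0,0.001,-1],[0,0,0,0,0,0.001,-1],[0,0,0,0,0,0.001,-1],[0,0,0,0,0,0.001,-1],[0,0,0,0,0,0.001,-1]]' 80; python3 -c "
from h import *
s=env.state();print(s['eef_pos'],s['torque'])
f=np.array([604.3,141.8]);d=np.array([609.7,76.]);a=np.radians(-86.8);ux=np.array([np.cos(a),np.sin(a)]);t=s['eef_pos'][:2]-66*ux; print(t); go(t[0],t[1],s['eef_pos'][2],93.2)"
```

```text
clock: 11.18
eef_pos: [608.7, 95.2, 34.6]
eef_rot: [0.0, 0.687, 0.727, 0.0]
ft_force: [0.7, -0.6, 6.3]
opening: 13.6
grasp_force: 79.4
[608.69591112  95.23130336  34.6091966 ] [-0.27035251 -0.30492243  0.09632263]
[605.01169179 161.1283938 ]
turn [ 0.1 -0.   0.1] shift [0.066  0.0001 0.    ] from [608.7  95.2  34.6] q [ 0.14  0.75 -0.56  1.75  0.53  0.8  -0.62]
```

The opening of 13.6 fits the 16 mm waist, since the 26 mm barrel read 24. Now I'll pull.

```bash
python3 -m creep '[[0,0,0,0.004,0,0,-1],[0,0,0,0.008,0,0,-1],[0,0,0,0.012,0,0,-1],[0,0,0,0.016,0,0,-1],[0,0,0,0.02,0,0,-1],[0,0,0,0.024,0,0,-1],[0,0,0,0.03,0,0,-1],[0,0,0,0.03,0,0,-1],[0,0,0,0.03,0,0,-1]]'; python3 -c "
from h import *
go(605.0,161.1,34.6,93.2)"
```

```text
clock: 11.93
eef_pos: [606.3, 124.0, 34.0]
eef_rot: [0.0, 0.687, 0.727, -0.001]
ft_force: [1.5, -5.2, 4.9]
opening: 13.4
grasp_force: 80.9
turn [-0.1  0.1  0. ] shift [ 0.0371  0.0008 -0.0007] from [606.3 124.   34. ] q [ 0.09  0.75 -0.55  1.74  0.53  0.81 -0.66]
```

```bash
python3 -m creep '[[0,0,0,0.005,0,0,-1],[0,0,0,0.01,0,0,-1],[0,0,0,0.015,0,0,-1],[0,0,0,0.02,0,0,-1],[0,0,0,0.025,0,0,-1],[0,0,0,0.03,0,0,-1],[0,0,0,0.034,0,0,-1],[0,0,0,0.037,0,0,-1],[0,0,0,0.037,0,0,-1],[0,0,0,0.037,0,0,-1],[0,0,0,0.037,0,0,-1]]'; python3 - <<'E'
from h import *
go(605.0,161.1,34.6,93.2)
p,d=snap('top','top4');q,_=snap('side','side4')
a=p[150:230,300:410,::-1];b=q[170:240,290:375,::-1]
cv2.imwrite('pics/v4.png',np.hstack([cv2.resize(x,(395,300),interpolation=cv2.INTER_CUBIC) for x in(a,b)]))
E
```

```text
clock: 12.85
eef_pos: [604.3, 158.5, 33.5]
eef_rot: [0.001, 0.687, 0.726, -0.002]
ft_force: [1.3, -9.1, 2.2]
opening: 13.5
grasp_force: 80.6
turn [-0.1  0.3 -0.1] shift [ 0.0025  0.0008 -0.0011] from [604.3 158.5  33.5] q [ 0.02  0.76 -0.55  1.72  0.52  0.82 -0.71]
```

View pics/v4.png

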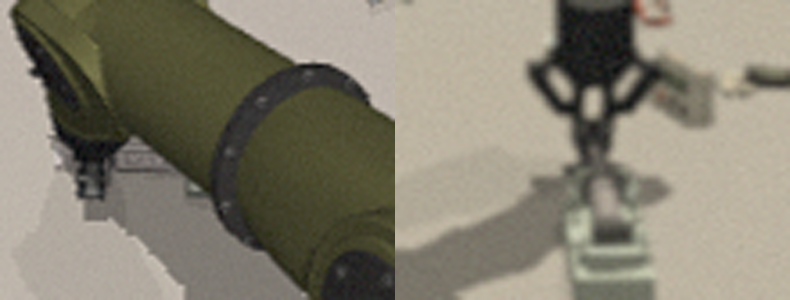

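The arm hides the disc from above, and the knob is still held (13.5 mm, 9 N). The arm gives about 2.5 mm under the spring load, so I'll correct for that.

```bash
python3 -m creep '[[0,0,0,0.001,0.0005,0,-1],[0,0,0,0.002,0.0005,-0.001,-1],[0,0,0,0.0027,0.0005,-0.001,-1],[0,0,0,0.0027,0.0005,-0.001,-1],[0,0,0,0.0027,0.0005,-0.001,-1],[0,0,0,0.0027,0.0005,-0.001,-1],[0,0,0,0.0027,0.0005,-0.001,-1],[0,0,0,0.0027,0.0005,-0.001,-1],[0,0,0,0.0027,0.0005,-0.001,-1],[0,0,0,0.0027,0.0005,-0.001,-1]]'; python3 - <<'E'
from h import *
go(605.0,161.1,34.6,93.2)
for k in range(4):
    p,d=snap('side','s5_%d'%k); s=env.state(); print(s['eef_pos'].round(2))
D=np.median([np.load('s5_%d.npz'%k)['d'] for k in range(4)],0)
W=cloud('side',D)
x,y,z=W[...,0],W[...,1],W[...,2]
m=(abs(x-605)<35)&(y>120)&(y<175)&(z>20)&(z<72)
for v,u in np.argwhere(m): print(v,u,W[v,u].round(0))
E
```

```text
clock: 13.78
eef_pos: [604.3, 160.9, 34.2]
eef_rot: [0.001, 0.688, 0.726, -0.003]
ft_force: [1.6, -10.0, 2.7]
opening: 13.3
grasp_force: 79.6
turn [-0.1  0.3 -0.1] shift [ 0.0002  0.0007 -0.0004] from [604.3 160.9  34.2] q [ 0.02  0.76 -0.55  1.71  0.52  0.82 -0.72]
[604.3  160.96  34.24]
[604.28 160.99  34.21]
[604.29 160.96  34.25]
[604.3  160.95  34.24]
197 331 [599. 174.  59.]
197 332 [603. 171.  61.]
197 333 [607. 172.  60.]
198 328 [585. 150.  66.]
198 329 [589. 146.  69.]
198 330 [593. 149.  67.]
198 331 [599. 171.  56.]
198 332 [603. 171.  56.]
198 333 [607. 173.  55.]
198 334 [611. 147.  68.]
198 335 [615. 147.  69.]
198 336 [620. 154.  65.]
199 328 [585. 151.  61.]
199 329 [589. 144.  65.]
199 330 [593. 149.  63.]
199 331 [598. 166.  54.]
199 332 [603. 163.  55.]
199 333 [607. 166.  53.]
199 334 [611. 150.  62.]
199 335 [615. 144.  65.]
199 336 [620. 155.  59.]
200 328 [585. 155.  54.]
200 329 [589. 149.  57.]
200 330 [593. 139.  63.]
200 331 [598. 136.  64.]
200 332 [602. 138.  63.]
200 333 [606. 136.  64.]
200 334 [611. 146.  59.]
200 335 [615. 144.  60.]
200 336 [620. 15
[... 758 characters left out ...]

204 332 [602. 130.  48.]
204 333 [606. 126.  50.]
204 334 [611. 140.  42.]
204 335 [616. 140.  42.]
204 336 [620. 137.  44.]
205 329 [589. 137.  39.]
205 330 [593. 128.  44.]
205 331 [598. 139.  38.]
205 334 [611. 137.  39.]
205 335 [616. 135.  40.]
206 330 [594. 135.  35.]
206 331 [598. 134.  35.]
206 334 [611. 136.  35.]
208 326 [576. 135.  25.]
208 327 [581. 134.  25.]
208 328 [585. 135.  25.]
208 329 [590. 138.  23.]
208 330 [594. 139.  23.]
208 331 [598. 136.  24.]
208 332 [603. 134.  26.]
208 335 [616. 142.  21.]
208 336 [620. 134.  26.]
208 337 [625. 136.  25.]
208 338 [629. 136.  24.]
208 339 [633. 134.  26.]
209 326 [576. 129.  23.]
209 327 [581. 133.  21.]
209 332 [603. 134.  21.]
```

The side depth sees both the disc face (rows 201–206, y ≈ 137) and the fin (row 208, y ≈ 135.5). I'll average more frames for a direct comparison.

```bash
python3 - <<'E'
from h import *
c=np.radians(-86.8);ux=np.array([np.cos(c),np.sin(c)])
A=[];B=[]
for k in range(24):
    p,d=env.snapshot('side'); W=cloud('side',d); L=(W[...,:2]-[614.2,-5.2])@ux
    A.append(np.r_[L[202:206,330:332].ravel(),L[202:206,334:336].ravel()]); B.append(np.r_[L[208,327:332],L[208,336:339]])
A=np.array(A);B=np.array(B)
for n,X,t in(('disc',A,2),('fin',B,1.5)): print(n,'face local x med',np.nanmedian(X).round(2),'mean',np.nanmean(X).round(2),'std/pixel means',np.nanmean(X,0).round(1),'centre',(np.nanmedian(X)-t).round(2))
s=env.state();print(s['eef_pos'],s['ft_force'],s['clock'])
E
```

```text
disc face local x med -142.21 mean -142.18 std/pixel means [-142.6 -141.5 -141.3 -141.4 -142.5 -143.3 -141.8 -142.6 -142.7 -143.6
 -142.9 -141.8 -141.3 -142.3 -141.4 -141.8] centre -144.21
fin face local x med -142.12 mean -142.43 std/pixel means [-142.4 -142.9 -142.5 -144.2 -140.8 -143.4 -142.8 -140.6] centre -143.62
[604.2968581  160.9547042   34.23934468] [ 1.85085373 -9.13885094  1.59079234] 15.1833
```

The disc and fin centres agree to about 0.6 mm and the pose is steady, so I'll hand in.

```bash
python3 -c "
from workcell import env
print(env.hand_in())"
```

```text
the job is handed in; nothing more can be done
None
```

The gauge is seated in the cradle and was let go there; its rod is now drawn out about 66 mm and held with the pointer disc level with the rider's fin to about 0.6 mm (side-camera depth), handed in at about 15 s of the 51 s, though the hand-in gave no verdict.

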